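Read the varnish sample: squeeze the trigger, present the labelled end

TASK

Wake the label reader by squeezing the red trigger of the bench-mounted grip fully in and letting it spring back; only then draw the amber sample plate out of its wooden rack, holding it by its amber part. Its frosted white end is the one with the small notched corner: present that end with its blue label facing up, square into the slanted window of the yellow reader, centred about 60 mm in front of the window, and finish while still holding it there, steady and touching nothing else. Do not bump the reader, and leave the tin, the jar and the screwdriver where they are.

Things in the scene. Friction and masses are not known exactly. Their poses are not given: they have to be found in the camera images.
- plate_mid (a point): Centre of the loose sample plate, 100 x 60 x 8 mm, 60 g, standing in the rack at any heading, underside at 14 mm, top edge at 74 mm. x: along the 100 mm towards the frosted white end; y: thickness, out of the label face; z: up at start. Amber from x -50 to +18 mm, white to +50; the 12 mm square notch is at corner +x +z. Facing the label as it stands, notch and white end are at the left.
- label (a point): Centre of the label, on the +y face of the frosted end; blue patch 22 mm (along x) by 28 mm (along z) with a small yellow bar. It lies at (+34, +4, -4) mm from plate_mid in the plate's axes, which this point shares.
- rack: Fixed light-wood rack block 70 mm long (x) by 64 mm wide (y) by 30 mm high, origin at the centre of its underside; a slot 10 mm wide and 16 mm deep, open at both ends, runs along x through the middle and holds the plate, which stands out about 15 mm beyond each end, with 44 mm of it above the rack.
- trigger (a joint): Angle of the red trigger: 0 released, 0.26 rad fully squeezed against its stop. A spring returns it; about 3.5 N at the pad starts it, about 7 N holds it fully in. Counted as squeezed above 0.20 rad, as released below 0.05 rad.
- trigger_pad (a point): Middle of the trigger's outer face, the place to press, 82 mm above the bench. The trigger is a red blade 20 mm wide, its top 95 mm above the bench, hinged at its lower end 30 mm above the bench; its pad moves about 13 mm towards the grip (along the grip's +x) when squeezed.
- grip_mid (a point): Middle of the fixed black upright grip post, 82 mm above the bench. x points from trigger to grip, z up. Post 24 mm thick (x), 30 mm wide (y), top at 105 mm. Its back face is at x = +12 mm; the trigger's outer face at x = -38 mm released, about -24.6 mm squeezed: together 50 mm, squeezed 36.6 mm. A grey block and foot below reach up to 33 mm.
- window (a point): Middle of the red round window (34 mm across) in the lower slanted face of the fixed yellow reader head, 262 mm above the bench. z is the viewing direction, out of the window, 45 degrees down and towards the robot's side; y is level. The head is 60 (x) x 70 (y) x 70 mm deep behind the window. The label belongs on this z axis 60 mm out, its face looking straight back into the window.
- reader: Fixed stand of the yellow reader head. Origin: the bench point straight below the window's middle; x points from there to the post, away from the robot's side. The 120 x 140 mm steel foot, 12 mm thick, is centred at x = +132 mm; a 22 mm thick post rises from its centre to 320 mm and carries the head, which juts back towards the robot.
- tin_mid (a point): Middle of the bystander varnish tin, green-banded can 74 mm across, 95 mm high, standing on the bench.
- jar_mid (a point): Middle of the bystander screw-top jar, 64 mm across, 85 mm high, standing on the bench.
- screwdriver: Bystander screwdriver lying on the bench, about 200 mm long along its x (handle to -x).
Things that resemble listed ones, but are neither listed nor needed, are in the scene too. What is meant by the part that bears plate_mid is not purple, and is the smaller of those in its own colour.

How it is judged (in metres and radians):
On the way, in this order (a step that is already met when the one before it is completed fails the run):
1. the trigger is squeezed in while the plate still stands in the rack (value of joint trigger above 0.2 rad and distance of plate_mid from where it was at the start of the episode below 0.015 m), for 0.1 s.
2. the trigger is let go and springs back, the plate still in the rack (value of joint trigger below 0.05 rad and distance of plate_mid from where it was at the start of the episode below 0.015 m), for 0.1 s.
At the end, for the whole second after the job is handed in: Plate gripped by its amber part (grip at most 22 mm from its middle towards the white end), still, off reader and rack; label centre within 15 mm of the window's axis each way, 35 to 85 mm out from it, face up, square to it within 0.30 rad; trigger released (x of label in the frame of window between -0.015 and 0.015 m and y of label in the frame of window between -0.015 and 0.015 m and z of label in the frame of window between 0.035 and 0.085 m and angle between the y axis of label and the z axis of window, either way round below 0.3 rad and angle between label's own y axis and vertical below 1.2 rad and contact force between the fingers and plate above 1 N and x of the grasp point in the frame of plate_mid below 0.022 m and contact force between plate and reader below 0.3 N and contact force between plate and rack below 0.3 N and linear speed of plate below 0.03 m/s and value of joint trigger below 0.05 rad); the arm keeps its last pose, push and grip.
It fails at once if the robot or the plate bumps the reader (over 4 N) (contact force between any of the arm, the fingers, plate and reader above 4 N).
It fails at once if the tin, the jar or the screwdriver is moved more than 30 mm (distance of any of tin_mid, jar_mid, screwdriver from where it was at the start of the episode above 0.03 m).
It fails at once if the plate falls on the bench (its middle under 36 mm) (height (world z) of plate_mid below 0.036 m).
It also fails if it takes over 64 s, if anything falls off the work surface, if the arm or the gripper's body presses on something with over 40 N, if the wrist force passes 120 N, or if a joint passes its speed limit or range.

ROBOT

A 6-joint arm with a two-finger parallel gripper is mounted at the origin on the work surface. World frame = base frame: x ahead of the robot, y to its left, z up, the work surface at z = 0. Lengths are in m, angles in degrees, forces in N, time in s.
With the tool pointing down it reaches from about 0.3 to 0.75 m from the base axis. Payload 8.5 kg.
Tool frame: the origin (TCP) lies on the centre line of the jaws, within the pads' length; the fingertips stand 17 mm ahead of it and the grasp point (between the pads) lies 2 mm behind it; z points along the fingers, y is the line along which they close (so a half turn about z gives the same grasp; the last joint's range is limited). The gripper opens to 85 mm and grips with 20 to 120 N. Pads are 22 mm wide; open, the fingers measure 114 mm over their backs; the gripper's body (76 mm by 85 mm) begins 54 mm behind the grasp point. The pads swing forward as they close: fully open they stand 13 mm farther back than shut.
Start: joints at [54.185, 21.807, 74.336, -0, 83.858, -12.336], TCP at [0.219, 0.504, 0.248] pointing down, gripper open.
Joint ranges: [-178.18, 178.18], [-50.72, 133.34], [12.68, 142.11], [-81.47, 261.47], [9.98, 163.14], [-165.26, 165.26]. Speed limits (degrees/s): [136.94, 136.94, 180, 180, 180, 180].

INTERFACE

Orientations are given as a 3x3 rotation matrix whose columns are the frame's x, y, z axes.
In Python, from rig import env gives the robot as it stands.
- The arm moves only by the shell command python3 -m handwheel 'ROWS' [OPENING] [FORCE]. ROWS is JSON, a list that holds one entry, the list of rows, each a list of 4 numbers: the shift along the tool's x, y, z in m, then the turn about the tool's z in rad. In form: [[[x, y, z, roll], ...]]. A call has 1 to 5 rows; each row shifts and turns the commanded pose from where the row before left it, along the tool's axes as they then stand; what a row does not reach is not made up. A row lasts 1/12 s, in which the tool goes at most 41.7 mm and 7.16 degrees, less where a joint would pass 70% of its speed; a pose out of reach is approached as far as the arm can. A call is refused whole if a number of a shift passes 0.0417 or a number of a turn 0.125, either way. A call with a gripper value outside its range is refused whole. OPENING is the opening in per cent of the stroke, from 0 (shut) to 100 (fully open), set as the call begins (- or left out, the last holds). The fingers move at their own pace and stop on an object; FORCE is the grip in N (left out, the last holds). Time passes only in rows, so rows that do not move let the fingers close. It gives the time, the measured TCP pose, the force and the opening at its end, in the units of the state.
- env.observe(): the state, without advancing time (a new reading comes with each control period).
- env.get_image(name): name is "side" or "top" or "wrist"; returns (picture, depth): 480x640x3 uint8, red, green, blue; 480x640 float32, m along the optical axis (not along the pixel's ray), 0 where there is no reading.
- env.camera_params(name): a dict with "K" (3x3 intrinsics, pixels), "rvec" (rotation vector, rad) and "tvec" (3), from world to camera coordinates, as OpenCV has them. Camera axes: x right, y down, z forward; pixel columns grow to the right and rows downward; lengths in m; the calibration is good to about 2 mm. A picture is of the moment at which its call begins: read the wrist's pose just before it. camera_params takes no time and is no camera call; for the wrist camera it gives the pose at the moment of the call.
- env.close_job(): hands the job in, once; it reports no verdict.
The state is a dict: "time_s": time; "q": joint angles; "qvel": joint speeds; "joint_efforts": joint torques, N m; "position": TCP position; "tool_rot": TCP orientation; "ft_force": force on the tool from outside, world axes, zero at the start; "wrist_torque": the same for the moment, N m; "grip_width": finger opening in m.
Only numpy, scipy, OpenCV 4.12 (cv2) and the standard library are available. Lean on these libraries where they do the work, as an engineer would, in place of code of your own. Each camera call takes 0.05 s, during which the arm holds its last target. There are 200 camera calls.

## Working session

There is one attempt and no reset: what is moved stays moved. The work goes in short steps, Python scripts to look and compute and a shell command to move; the robot and the scene stay as the last step left them, time stands still between calls to the robot, and variables do not carry over. Pictures are saved under pics/ and viewed, on a budget of 10 in all, crops included, one or two more only if the job needs it, and the job is handed in when it is done.

```bash
ls -la; mkdir -p pics; python3 -m handwheel --help 2>&1 | head -30
python3 - <<'E'
from rig import env
import cv2,numpy as np
print(env.observe())
for n in("side","top"):
    p,d=env.get_image(n); c=env.camera_params(n); np.savez(f"{n}0.npz",p=p,d=d,K=c["K"],r=c["rvec"],t=c["tvec"])
    cv2.imwrite(f"pics/{n}0.png",p[:,:,::-1]); print(n,c)
E
```

```text
total 12
drwxr-xr-x  3 agent agent 4096 Dec  4 04:13 .
drwxr-xr-x 23 root  root  4096 Dec  4 04:13 ..
drwxr-xr-x  2 agent agent 4096 Dec  4 04:13 pics
invalid input: not JSON, or not a number
{'time_s': 0.0, 'q': array([ 5.41861633e+01,  2.18415488e+01,  7.43848178e+01, -1.84565852e-03,
        8.38571266e+01, -1.23356362e+01]), 'qvel': array([ 0.14416565, -0.01576811,  0.10486878,  0.0552269 , -0.00752293,
        0.03079262]), 'joint_efforts': array([ 5.13769410e-04, -4.48471355e+01, -2.31280929e+01, -1.46808106e-04,
        4.80116112e-03, -2.21307772e-06]), 'position': array([0.21896926, 0.50424272, 0.24770614]), 'tool_rot': array([[-9.17212988e-01,  3.98396348e-01, -8.26730384e-04],
       [ 3.98397108e-01,  9.17212246e-01, -1.20044077e-03],
       [ 2.80036011e-04, -1.43042686e-03, -9.99998938e-01]]), 'ft_force': array([ 0.09605189,  0.22412939, -0.65797643]), 'wrist_torque': array([-2.07004929e-02, -1.54085681e-02, -6.27928290e-05]), 'grip_width': 0.08578501630447406}
side {'K': array([[439.80455825,   0.        , 321.09628034],
       [  0.        , 439.80455825, 243.22900171],
       [  0.        ,   0.        ,   1.        ]]), 'rvec': array([ 2.07023389, -0.83725903,  0.41168572]), 'tvec': array([-0.39923797,  0.36880312,  0.83374311])}
top {'K': array([[527.04940699,   0.        , 328.50405782],
       [  0.        , 527.04940699, 250.24224356],
       [  0.        ,   0.        ,   1.        ]]), 'rvec': array([ 2.1144026 , -2.05796071,  0.24757835]), 'tvec': array([-0.0048294 ,  0.60357957,  1.27647522])}
```

View pics/top0.png

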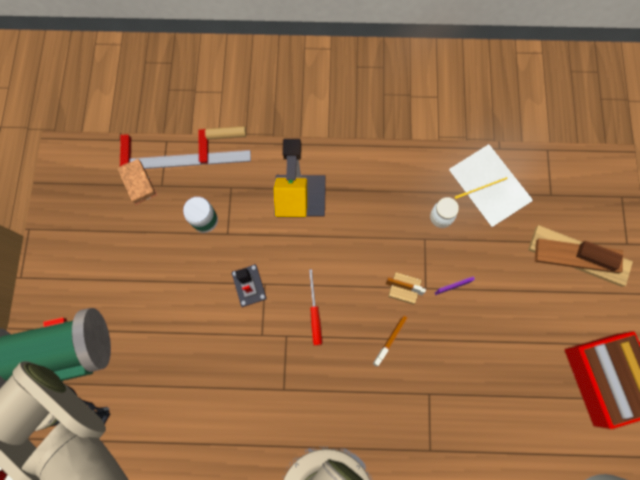

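View pics/side0.png

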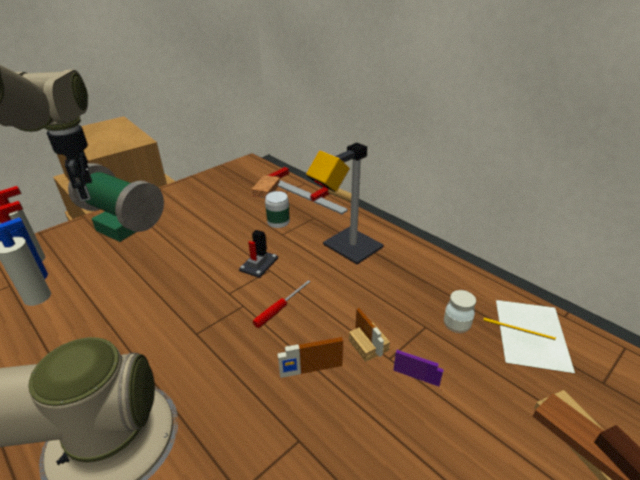

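```bash
cat > h.py <<'E'
import numpy as np, cv2
def cloud(p,d,c):
    R=cv2.Rodrigues(np.asarray(c["rvec"],float))[0]; t=np.asarray(c["tvec"]).ravel(); K=c["K"]
    v,u=np.mgrid[:480,:640]
    P=np.dstack([(u-K[0,2])/K[0,0]*d,(v-K[1,2])/K[1,1]*d,d])
    W=(P-t)@R; W[d<=0]=np.nan
    return W
def load(n):
    z=np.load(n); return z["p"],cloud(z["p"],z["d"],dict(K=z["K"],rvec=z["r"],tvec=z["t"]))
def masks(p):
    h=cv2.cvtColor(p,cv2.COLOR_RGB2HSV).astype(int); H,S,V=h[...,0],h[...,1],h[...,2]
    return dict(red=((H<5)|(H>174))&(S>170)&(V>90),black=(V<45),white=(S<50)&(V>150),blue=(H>100)&(H<125)&(S>120)&(V>80),
      yellow=(H>19)&(H<28)&(S>200)&(V>120),amber=(H>8)&(H<17)&(S>200))
def blobs(p,W,m,zlo,zhi,amin=15):
    m=(m&(W[...,2]>zlo)&(W[...,2]<zhi)).astype(np.uint8)
    n,l,s,c=cv2.connectedComponentsWithStats(m)
    for i in range(1,n):
        if s[i,4]>=amin:
            Q=W[l==i]; m2,(a,b),ang=cv2.minAreaRect(np.float32(Q[:,:2]*1000))
            print(s[i,4],"px",c[i].round(),"med",np.median(Q,0).round(3),"zmin/max",np.percentile(Q[:,2],[2,98]).round(3),"rect c",np.round(m2,1),"size",round(a,1),round(b,1),"ang",round(ang,1))
E
python3 - <<'E'
from h import *
for n in("top","side"):
    p,W=load(n+"0.npz"); M=masks(p)
    ok=(W[...,0]>0.1)&(W[...,0]<.85)&(abs(W[...,1])<.45)
    for k in M:
        print("==",n,k); blobs(p,W,M[k]&ok,0.02,0.36)
    print("wood rack"); blobs(p,W,ok&(~M["red"]),0.022,0.1,60)
E
```

```text
== top red
28 px [247. 288.] med [0.497 0.212 0.091] zmin/max [0.058 0.102] rect c [497.2 213.2] size 5.5 14.2 ang 27.6
245 px [316. 326.] med [0.412 0.04  0.024] zmin/max [0.02  0.029] rect c [416.2  39.2] size 95.5 21.1 ang 6.5
== top black
35 px [287. 144.] med [0.781 0.106 0.32 ] zmin/max [0.317 0.324] rect c [778.9 106. ] size 13.6 22.7 ang 61.8
142 px [244. 276.] med [0.526 0.221 0.102] zmin/max [0.055 0.109] rect c [529.6 223.3] size 21.4 25.9 ang 19.9
59 px [102. 414.] med [0.204 0.437 0.32 ] zmin/max [0.296 0.34 ] rect c [204.5 440.7] size 16.9 7.1 ang 50.6
== top white
564 px [196. 210.] med [0.696 0.355 0.094] zmin/max [0.084 0.1  ] rect c [698.  354.8] size 69.2 67.1 ang 5.7
574 px [444. 212.] med [ 0.714 -0.287  0.082] zmin/max [0.027 0.09 ] rect c [ 720.  -290.4] size 60.8 59.5 ang 12.3
44 px [419. 289.] med [ 0.511 -0.221  0.07 ] zmin/max [0.049 0.077] rect c [ 511.1 -220.2] size 20.7 25.4 ang 23.4
103 px [380. 356.] med [ 0.341 -0.123  0.076] zmin/max [0.027 0.086] rect c [ 340.3 -123.7] size 10.9 43.3 ang 58.9
== top blue
== top yellow
1214 px [290. 198.] med [0.657 
[... 3235 characters left out ...]
.3 ang 46.2
166 px [354. 231.] med [0.768 0.088 0.061] zmin/max [0.025 0.098] rect c [770.6  90.4] size 16.3 21.8 ang 39.9
392 px [259. 251.] med [0.521 0.21  0.053] zmin/max [0.023 0.098] rect c [517.8 214.6] size 61.5 34.1 ang 14.7
907 px [461. 309.] med [ 0.704 -0.303  0.065] zmin/max [0.025 0.086] rect c [ 718.8 -298.6] size 59.3 62.0 ang 72.2
966 px [368. 335.] med [ 0.512 -0.195  0.033] zmin/max [0.024 0.074] rect c [ 520.2 -190.3] size 101.2 66.3 ang 74.5
1442 px [311. 354.] med [ 0.377 -0.154  0.058] zmin/max [0.024 0.083] rect c [ 379.5 -151. ] size 17.2 137.9 ang 58.2
714 px [418. 365.] med [ 0.525 -0.321  0.045] zmin/max [0.023 0.061] rect c [ 526.1 -320.4] size 12.9 99.8 ang 21.4
```

```bash
python3 -m handwheel '[[[0,0,0,0.118],[0,0,0,0.118],[0,0,0,0.118],[0,0,0,0.118],[0,0,0,0.118]]]' 100; python3 -m handwheel '[[[0,0,0,0.118],[0,0,0,0.118],[-0.033,0.017,0,0],[-0.033,0.017,0,0],[-0.033,0.017,0,0]]]'; python3 -m handwheel '[[[-0.033,0.017,0,0],[-0.033,0.017,0,0],[-0.033,0.017,0,0],[-0.033,0.017,0,0],[-0.033,0.017,0,0]]]'; python3 -m handwheel '[[[-0.033,0.017,0,0],[-0.033,0.017,0,0],[0,0,0,0],[0,0,0,0]]]'
cat > look.py <<'E'
import sys; from h import *; from rig import env
n=sys.argv[1]; o=env.observe(); c=env.camera_params("wrist"); p,d=env.get_image("wrist")
np.savez(n+".npz",p=p,d=d,K=c["K"],r=c["rvec"],t=c["tvec"]); cv2.imwrite(f"pics/{n}.png",p[:,:,::-1])
print(o["time_s"],o["position"].round(4),o["q"].round(1)); print(o["tool_rot"].round(3))
E
python3 look.py w1
python3 - <<'E'
from h import *
p,W=load("w1.npz");M=masks(p)
for k in("red","black"): print(k); blobs(p,W,M[k],.03,.12,80)
print("high"); blobs(p,W,M["red"]|(p.max(2)<255),.085,.12,80)
E
```

```text
time_s: 0.52
position: [0.219, 0.5043, 0.2479]
tool_rot: [[-0.536, 0.844, -0.001], [0.844, 0.536, -0.001], [-0.0, -0.001, -1.0]]
ft_force: [0.7, -0.1, -0.2]
grip_width: 0.0855
time_s: 0.93
position: [0.3002, 0.4268, 0.248]
tool_rot: [[-0.33, 0.944, -0.001], [0.944, 0.33, -0.001], [-0.0, -0.001, -1.0]]
ft_force: [0.7, 0.9, -0.3]
grip_width: 0.0856
time_s: 1.35
position: [0.4353, 0.2983, 0.2481]
tool_rot: [[-0.329, 0.944, -0.001], [0.944, 0.329, -0.0], [-0.0, -0.001, -1.0]]
ft_force: [0.1, 1.1, 0.6]
grip_width: 0.0854
time_s: 1.68
position: [0.4891, 0.2474, 0.2476]
tool_rot: [[-0.326, 0.945, -0.001], [0.945, 0.326, -0.0], [0.0, -0.001, -1.0]]
ft_force: [0.1, 0.2, 0.7]
grip_width: 0.0855
1.6833 [0.4891 0.2474 0.2476] [14.4 21.7 74.7  0.  83.7 -4.6]
[[-0.326  0.945 -0.001]
 [ 0.945  0.326 -0.   ]
 [ 0.    -0.001 -1.   ]]
red
259 px [315. 260.] med [0.495 0.221 0.093] zmin/max [0.042 0.095] rect c [496.5 214.5] size 6.4 18.9 ang 19.3
black
1381 px [352. 260.] med [0.526 0.233 0.103] zmin/max [0.038 0.105] rect c [528.7 226.7] size 24.1 28.6 ang 19.9
high
5729 px [592. 190.] med [0.693 0.355 0.094] zmin/max [0.086 0.095] rect c [695.6 355.1] size 68.4 68.3 ang 29.5
1040 px [354. 268.] med [0.527 0.229 0.103] zmin/max [0.086 0.105] rect c [528.8 226.3] size 24.1 29.5 ang 19.9
194 px [315. 266.] med [0.497 0.216 0.093] zmin/max [0.086 0.095] rect c [497.  214.6] size 7.3 19.0 ang 19.3
789 px [530. 453.] med [0.765 0.102 0.104] zmin/max [0.086 0.119] rect c [768.5  99.5] size 22.0 13.4 ang 57.2
```

View pics/w1.png

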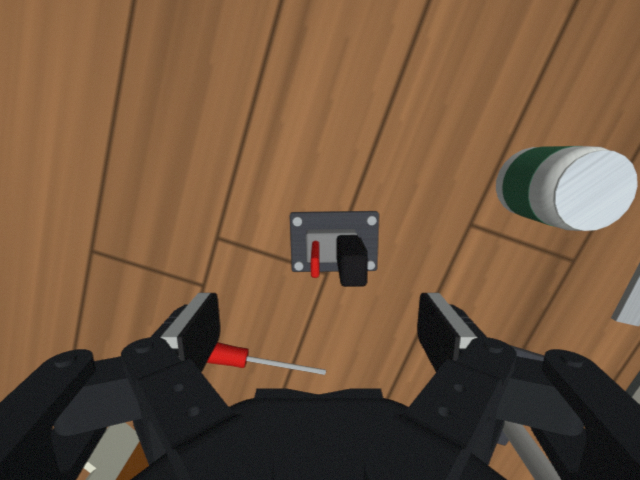

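```bash
python3 -m handwheel '[[[-0.0327,0.0176,0,0],[0,0,0,0],[0,0,0.034,0],[0,0,0.034,0],[0,0,0.034,0]]]'; python3 -m handwheel '[[[0,0,0.033,0],[0,0,0.033,0],[0,0,0,0],[0,0,0,0],[0,0,0,0]]]';  python3 -m handwheel '[[[0,0,0,0],[0,0,0,0],[0,0,0,0],[0,0,0,0],[0,0,0,0]]]' 0 30; python3 -m handwheel '[[[0,0,0,0],[0,0,0,0],[0,0,0,0],[0,0,0,0],[0,0,0,0]]]';python3 -m handwheel '[[[0,0,0,0],[0,0,0,0],[0,0,0,0],[0,0,0,0],[0,0,0,0]]]'
```

```text
time_s: 2.15
position: [0.5146, 0.2247, 0.1455]
tool_rot: [[-0.33, 0.944, 0.001], [0.944, 0.33, 0.0], [-0.0, 0.001, -1.0]]
ft_force: [0.8, 0.3, -0.6]
grip_width: 0.0854
time_s: 2.57
position: [0.516, 0.2244, 0.0823]
tool_rot: [[-0.33, 0.944, 0.003], [0.944, 0.33, 0.001], [-0.0, 0.003, -1.0]]
ft_force: [-0.1, 0.9, 0.2]
grip_width: 0.0853
time_s: 2.98
position: [0.5208, 0.2254, 0.083]
tool_rot: [[-0.328, 0.944, 0.015], [0.945, 0.328, 0.005], [-0.0, 0.016, -1.0]]
ft_force: [19.1, 11.6, 0.7]
grip_width: 0.0392
time_s: 3.4
position: [0.5208, 0.2254, 0.083]
tool_rot: [[-0.328, 0.944, 0.015], [0.945, 0.328, 0.005], [-0.0, 0.015, -1.0]]
ft_force: [18.8, 11.8, 1.3]
grip_width: 0.0389
time_s: 3.82
position: [0.5208, 0.2254, 0.083]
tool_rot: [[-0.328, 0.944, 0.015], [0.945, 0.328, 0.005], [-0.0, 0.015, -1.0]]
ft_force: [18.8, 10.9, 1.0]
grip_width: 0.0397
```

```bash
python3 -m handwheel '[[[0,0.005,0,0],[0,0,0,0],[0,0,0,0],[0,0,0,0],[0,0,0,0]]]' 0 40; python3 -m handwheel '[[[0,0.003,0,0],[0,0,0,0],[0,0,0,0],[0,0,0,0],[0,0,0,0]]]' 0 50
python3 - <<'E'
from h import *; from rig import env
c=env.camera_params("side"); p,d=env.get_image("side"); W=cloud(p,d,c)
blobs(p,W,masks(p)["red"]&(W[...,1]>.15)&(W[...,1]<.26)&(W[...,0]>.4),.02,.12,8)
p,W=load("side0.npz");blobs(p,W,masks(p)["red"]&(W[...,1]>.15)&(W[...,1]<.26)&(W[...,0]>.4),.02,.12,8)
E
```

```text
time_s: 4.23
position: [0.5212, 0.2256, 0.0829]
tool_rot: [[-0.329, 0.944, 0.004], [0.944, 0.329, 0.001], [-0.0, 0.004, -1.0]]
ft_force: [-0.1, 1.6, 14.0]
grip_width: 0.0382
time_s: 4.65
position: [0.5215, 0.2258, 0.0828]
tool_rot: [[-0.33, 0.944, -0.003], [0.944, 0.33, -0.001], [-0.0, -0.003, -1.0]]
ft_force: [-11.4, -3.8, 23.4]
grip_width: 0.0373
49 px [254. 254.] med [0.501 0.212 0.051] zmin/max [0.04  0.069] rect c [501.7 212.3] size 15.0 13.0 ang 84.8
75 px [252. 250.] med [0.496 0.211 0.069] zmin/max [0.038 0.096] rect c [496.3 211.2] size 10.4 15.8 ang 38.7
```

```bash
python3 -m handwheel '[[[0,0,0,0],[0,-0.012,0,0],[0,0,0,0],[0,0,0,0],[0,0,0,0]]]' 100; python3 -m handwheel '[[[0,0,0,0],[0,0,0,0],[0,0,0,0],[0,0,0,0],[0,0,0,0]]]'; python3 -m handwheel '[[[0,0,-0.035,0],[0,0,-0.035,0],[0,0,-0.035,0],[0,0,-0.035,0],[0,0,0,0]]]'
python3 - <<'E'
from h import *; from rig import env
o=env.observe(); print(o["position"],o["q"].round(1))
c=env.camera_params("side"); p,d=env.get_image("side"); W=cloud(p,d,c)
blobs(p,W,masks(p)["red"]&(W[...,1]>.15)&(W[...,1]<.26)&(W[...,0]>.4),.02,.12,8)
E
```

```text
time_s: 5.12
position: [0.5124, 0.2224, 0.0807]
tool_rot: [[-0.329, 0.944, 0.001], [0.944, 0.329, 0.0], [-0.0, 0.001, -1.0]]
ft_force: [0.1, 0.6, 0.6]
grip_width: 0.0855
time_s: 5.53
position: [0.5118, 0.2223, 0.0803]
tool_rot: [[-0.329, 0.944, -0.0], [0.944, 0.329, -0.0], [0.0, -0.0, -1.0]]
ft_force: [0.1, -1.0, -0.4]
grip_width: 0.0856
time_s: 5.95
position: [0.5138, 0.2228, 0.2272]
tool_rot: [[-0.329, 0.944, 0.012], [0.944, 0.329, 0.002], [-0.002, 0.012, -1.0]]
ft_force: [0.0, 0.7, 0.8]
grip_width: 0.0855
[0.51384599 0.22279938 0.22722933] [11.3 23.4 75.3  0.  80.6 -7.9]
87 px [252. 250.] med [0.496 0.209 0.07 ] zmin/max [0.039 0.096] rect c [496.  211.2] size 11.8 16.6 ang 42.5
```

```bash
python3 -m handwheel '[[[0,0,0,0.123],[0,0,0,0.123],[0,0,0,0.123],[0,0,0,0.123],[0,0,0,0.123]]]'; python3 -m handwheel '[[[-0.04,0,0,0],[-0.04,0,0,0],[-0.04,0,0,0],[-0.04,0,0,0],[-0.04,0,0,0]]]';python3 -m handwheel '[[[-0.04,0,0,0],[-0.04,0,0,0],[-0.04,0,0,0],[-0.04,0,0,0],[-0.023,0,0,0]]]';python3 -m handwheel '[[[0,0.04,0,0],[0,0.04,0,0],[0,0.04,0,0],[0,0,0,0],[0,0,0,0]]]'
python3 look.py w2;  python3 - <<'E'
from h import *
p,W=load("w2.npz");M=masks(p)
for k in("white","amber","blue"): print(k); blobs(p,W,M[k],.03,.085,60)
print("top"); blobs(p,W,p.max(2)<300,.066,.08,80)
E
```

```text
time_s: 6.42
position: [0.5114, 0.2222, 0.219]
tool_rot: [[0.282, 0.959, -0.002], [0.959, -0.282, -0.0], [-0.001, -0.002, -1.0]]
ft_force: [0.2, 0.3, -1.0]
grip_width: 0.085
time_s: 6.83
position: [0.4552, 0.0287, 0.2193]
tool_rot: [[0.276, 0.961, -0.002], [0.961, -0.276, 0.0], [-0.0, -0.002, -1.0]]
ft_force: [1.5, 0.2, -0.1]
grip_width: 0.0853
time_s: 7.25
position: [0.4045, -0.1486, 0.2194]
tool_rot: [[0.278, 0.96, -0.002], [0.96, -0.278, 0.0], [-0.0, -0.002, -1.0]]
ft_force: [0.6, 0.7, 0.0]
grip_width: 0.0855
time_s: 7.67
position: [0.5218, -0.1791, 0.2181]
tool_rot: [[0.276, 0.961, -0.003], [0.961, -0.276, 0.002], [0.001, -0.003, -1.0]]
ft_force: [-1.8, 0.7, -0.1]
grip_width: 0.0853
7.6667 [ 0.5218 -0.1791  0.2181] [-31.2  23.4  77.   -0.   79.8 -15.2]
[[ 0.276  0.961 -0.003]
 [ 0.961 -0.276  0.002]
 [ 0.001 -0.003 -1.   ]]
white
598 px [ 90. 233.] med [ 0.341 -0.127  0.081] zmin/max [0.064 0.083] rect c [ 338.  -125.5] size 11.8 44.4 ang 59.6
1905 px [540. 273.] med [ 0.704 -0.271  0.054] zmin/max [0.033 0.065] rect c [ 708.8 -281.9] size 63.6 31.0 ang 45.0
251 px [319. 280.] me
[... 216 characters left out ...]

108 px [317. 191.] med [ 0.53  -0.144  0.073] zmin/max [0.033 0.074] rect c [ 529.7 -147.1] size 13.5 5.9 ang 74.1
67 px [318. 223.] med [ 0.523 -0.17   0.073] zmin/max [0.072 0.074] rect c [ 523.5 -170.5] size 15.6 5.0 ang 74.2
2450 px [176. 249.] med [ 0.4  -0.16  0.08] zmin/max [0.033 0.083] rect c [ 397.7 -160.8] size 11.7 92.4 ang 58.8
blue
top
990 px [319. 235.] med [ 0.521 -0.18   0.073] zmin/max [0.072 0.074] rect c [ 520.2 -183.4] size 88.4 7.7 ang 74.3
949 px [158. 243.] med [ 0.389 -0.15   0.073] zmin/max [0.066 0.08 ] rect c [ 384.7 -148.9] size 11.0 127.6 ang 55.7
617 px [555. 284.] med [ 0.703 -0.275  0.074] zmin/max [0.067 0.08 ] rect c [ 709.8 -283.6] size 55.9 26.2 ang 46.6
```

View pics/w2.png

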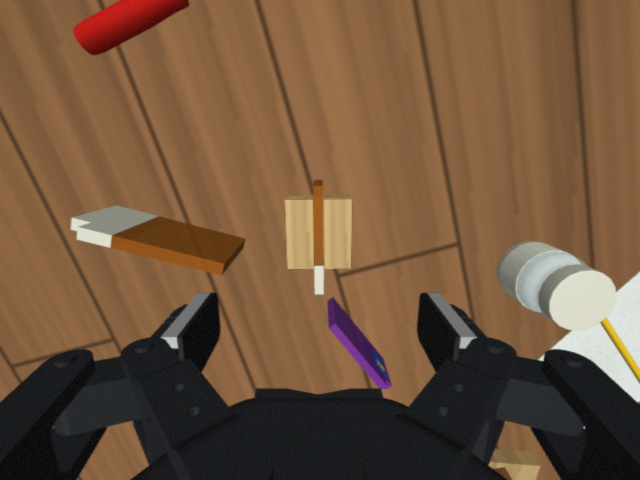

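```bash
python3 -m handwheel '[[[-0.0025,0,0.04,0],[0,0,0.04,0],[0,0,0.04,0],[0,0,0,0],[0,0,0,0]]]' 40 40; python3 -m handwheel '[[[0,0,0.021,0],[0,0,0.021,0],[0,0,0,0],[0,0,0,0],[0,0,0,0]]]'; python3 -m handwheel '[[[0,0,0,0],[0,0,0,0],[0,0,0,0],[0,0,0,0],[0,0,0,0]]]' 0 40; python3 -m handwheel '[[[0,0,0,0],[0,0,0,0],[0,0,0,0],[0,0,0,0],[0,0,0,0]]]' 0 60
```

```text
time_s: 8.13
position: [0.5193, -0.1808, 0.1001]
tool_rot: [[0.276, 0.961, -0.003], [0.961, -0.276, 0.002], [0.001, -0.003, -1.0]]
ft_force: [1.1, -0.4, 0.4]
grip_width: 0.0343
time_s: 8.55
position: [0.5215, -0.1819, 0.0609]
tool_rot: [[0.276, 0.961, 0.003], [0.961, -0.276, -0.002], [-0.001, 0.004, -1.0]]
ft_force: [0.2, -0.4, 0.4]
grip_width: 0.0343
time_s: 8.97
position: [0.5211, -0.1817, 0.0598]
tool_rot: [[0.276, 0.961, 0.002], [0.961, -0.276, -0.001], [-0.001, 0.002, -1.0]]
ft_force: [-1.4, 0.8, 7.1]
grip_width: 0.0074
time_s: 9.38
position: [0.5212, -0.1817, 0.0598]
tool_rot: [[0.276, 0.961, 0.002], [0.961, -0.276, -0.001], [-0.001, 0.002, -1.0]]
ft_force: [-1.3, 1.0, 7.0]
grip_width: 0.0074
```

```bash
python3 -m handwheel '[[[0,0,-0.01,0],[0,0,-0.015,0],[0,0,-0.02,0],[0,0,-0.03,0],[0,0,-0.03,0]]]'; python3 -m handwheel '[[[0,0,-0.035,-0.1],[0,0,-0.035,-0.1],[0,0,-0.035,-0.09],[0,0,-0.035,0],[0,0,-0.035,0]]]'; python3 -m handwheel '[[[0,0,-0.035,0],[0,0,-0.035,0],[0,0,-0.035,0],[0,0,0,0]]]'
python3 - <<'E'
from rig import env
print(env.observe()["q"].round(1))
E
```

```text
time_s: 9.8
position: [0.5201, -0.1812, 0.165]
tool_rot: [[0.276, 0.961, -0.001], [0.961, -0.276, 0.001], [0.0, -0.001, -1.0]]
ft_force: [0.4, -0.5, -0.0]
grip_width: 0.0073
time_s: 10.22
position: [0.5198, -0.1809, 0.3412]
tool_rot: [[-0.01, 1.0, 0.001], [1.0, 0.01, -0.0], [-0.0, 0.001, -1.0]]
ft_force: [1.3, -0.1, -1.3]
grip_width: 0.0071
time_s: 10.55
position: [0.5202, -0.1811, 0.4511]
tool_rot: [[-0.01, 1.0, 0.011], [1.0, 0.01, -0.007], [-0.007, 0.011, -1.0]]
ft_force: [-0.4, -0.2, 0.9]
grip_width: 0.0074
[-31.5  18.8  46.4  -0.  114.  -32.1]
```

```bash
python3 -m handwheel '[[[0.037,0,0,0],[0.037,0,0,0],[0.037,0,0,0],[0.037,0,0,0],[0.035,0,0,0]]]'; python3 -m handwheel '[[[0,0.04,0,0],[0,0.04,0,0],[0,0.04,0,0],[0,0.04,0,0],[0,0.04,0,0]]]'; python3 -m handwheel '[[[0,0.04,0,0],[0,0.04,0,0],[0,0.03,0,0]]]'
python3 - <<'E'
from rig import env
print(env.observe()["q"].round(1))
E
```

```text
time_s: 10.97
position: [0.5177, 0.0036, 0.4441]
tool_rot: [[-0.01, 1.0, 0.0], [1.0, 0.01, -0.0], [-0.0, 0.0, -1.0]]
ft_force: [1.1, -0.8, -0.2]
grip_width: 0.007
time_s: 11.38
position: [0.6983, 0.0039, 0.431]
tool_rot: [[-0.01, 1.0, 0.004], [1.0, 0.01, 0.001], [0.001, 0.004, -1.0]]
ft_force: [-41.4, 1.3, 16.5]
grip_width: 0.0069
time_s: 11.63
position: [0.7429, 0.0042, 0.3853]
tool_rot: [[-0.01, 0.999, 0.052], [1.0, 0.01, 0.001], [0.0, 0.052, -0.999]]
ft_force: [0.5, 0.5, -0.9]
grip_width: 0.007
[ -8.9  43.7  12.8   0.6 120.5  -9.2]
```

```bash
python3 -m handwheel '[[[0,0.03,-0.028,0],[0,0.03,-0.028,0],[0,0.03,-0.028,0]]]'; python3 -m handwheel '[[[0,0.03,-0.028,0],[0,0.03,-0.028,0],[0,0,0,0],[0,0,0,0]]]'
python3 - <<'E'
from rig import env
print(env.observe()["q"].round(1))
E
```

```text
time_s: 11.88
position: [0.7371, 0.0046, 0.4185]
tool_rot: [[-0.01, 0.993, 0.121], [1.0, 0.01, 0.0], [-0.001, 0.121, -0.993]]
ft_force: [-0.2, -0.4, -0.1]
grip_width: 0.0076
time_s: 12.22
position: [0.7334, 0.0047, 0.4371]
tool_rot: [[-0.01, 0.987, 0.16], [1.0, 0.01, 0.0], [-0.001, 0.16, -0.987]]
ft_force: [-0.1, 0.3, -1.1]
grip_width: 0.007
[ -9.4  39.8  12.7   1.7 118.4  -9. ]
```

```bash
for i in 1 ; do python3 -m handwheel '[[[0,0.038,-0.016,0],[0,0.038,-0.016,0],[0,0.038,-0.016,0],[0,0.038,-0.016,0],[0,0.038,-0.016,0]]]'; done; python3 -m handwheel '[[[0,0.038,-0.016,0],[0,0.038,-0.016,0],[0,0.038,-0.016,0],[0,0.038,-0.016,0],[0,0.038,-0.016,0]]]'
python3 - <<'E'
from rig import env
print(env.observe()["q"].round(1))
E
```

```text
time_s: 12.63
position: [0.7612, 0.0054, 0.4394]
tool_rot: [[-0.01, 0.964, 0.266], [1.0, 0.01, 0.002], [-0.001, 0.266, -0.964]]
ft_force: [0.3, 0.2, -0.5]
grip_width: 0.0072
time_s: 13.05
position: [0.7756, 0.0061, 0.4628]
tool_rot: [[-0.01, 0.928, 0.374], [1.0, 0.01, 0.002], [-0.001, 0.374, -0.928]]
ft_force: [-0.5, 0.4, -1.0]
grip_width: 0.0076
[ -9.4  38.8  12.7   3.8 106.7  -8.2]
```

```bash
python3 -m handwheel '[[[0,0.04,-0.01,0],[0,0.04,-0.01,0],[0,0.04,-0.01,0],[0,0.04,-0.01,0],[0,0.04,-0.01,0]]]'; python3 -m handwheel '[[[0,0.04,-0.01,0],[0,0.04,-0.01,0],[0,0.04,-0.01,0],[0,0.04,-0.01,0],[0,0.04,-0.01,0]]]'; python3 -m handwheel '[[[0,0.04,0,0],[0,0.04,0,0],[0,0.04,0,0],[0,0.04,0,0],[0,0.04,0,0]]]'
python3 - <<'E'
from rig import env
print(env.observe()["q"].round(1))
E
```

```text
time_s: 13.47
position: [0.7982, 0.0066, 0.4774]
tool_rot: [[-0.01, 0.879, 0.477], [1.0, 0.009, 0.003], [-0.001, 0.477, -0.879]]
ft_force: [0.3, -0.4, -1.9]
grip_width: 0.0072
time_s: 13.88
position: [0.8073, 0.0071, 0.5102]
tool_rot: [[-0.01, 0.816, 0.577], [1.0, 0.009, 0.004], [-0.002, 0.577, -0.817]]
ft_force: [0.3, -0.7, -0.3]
grip_width: 0.0069
time_s: 14.3
position: [0.8343, 0.0076, 0.5206]
tool_rot: [[-0.01, 0.746, 0.666], [1.0, 0.008, 0.005], [-0.002, 0.666, -0.746]]
ft_force: [-0.1, -0.6, -0.2]
grip_width: 0.0074
[-9.5 37.6 12.7  6.6 88.3 -7.8]
```

```bash
python3 -m handwheel '[[[0,0.04,0,0],[0,0.04,0,0],[0,0.04,0,0]]]'; python3 -m handwheel '[[[0,-0.033,-0.023,0],[0,-0.033,-0.023,0],[0,-0.033,-0.023,0],[0,-0.033,-0.023,0],[0,-0.033,-0.023,0]]]';python3 -m handwheel '[[[0,-0.033,-0.023,0],[0,-0.033,-0.023,0],[0,-0.033,-0.023,0],[0,-0.033,-0.023,0],[0,0,0,0]]]';python3 - <<'E'
from rig import env
import cv2
print(env.observe()["q"].round(1))
p,d=env.get_image("side"); cv2.imwrite("pics/s2.png",p[:,:,::-1])
E
```

```text
time_s: 14.55
position: [0.8432, 0.0078, 0.5356]
tool_rot: [[-0.009, 0.698, 0.716], [1.0, 0.008, 0.005], [-0.002, 0.716, -0.698]]
ft_force: [0.3, -0.6, -0.9]
grip_width: 0.0069
time_s: 14.97
position: [0.6603, 0.0059, 0.5021]
tool_rot: [[-0.01, 0.698, 0.716], [1.0, 0.008, 0.006], [-0.002, 0.716, -0.698]]
ft_force: [0.6, 0.3, 1.1]
grip_width: 0.0073
time_s: 15.38
position: [0.4988, 0.0053, 0.4716]
tool_rot: [[-0.01, 0.699, 0.715], [1.0, 0.009, 0.005], [-0.002, 0.715, -0.699]]
ft_force: [0.9, 0.0, 0.6]
grip_width: 0.0069
[-20.4  -6.4  83.8  17.   60.  -23.8]
```

View pics/s2.png

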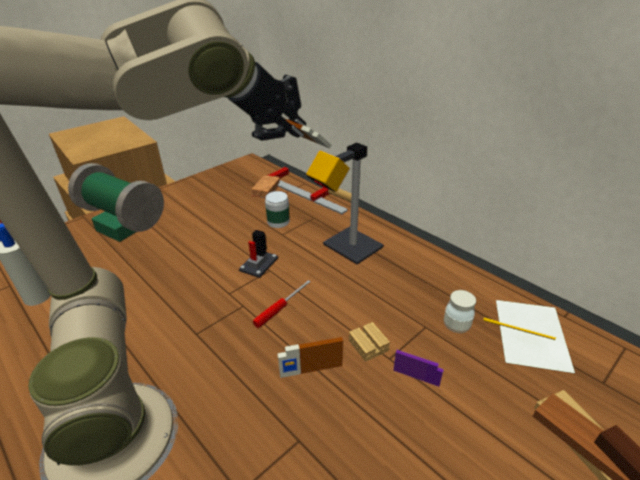

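```bash
python3 -m handwheel '[[[0,-0.0175,-0.018,0],[0,-0.0175,-0.018,0],[0.032,0,0,0],[0.032,0,0,0],[0.032,0,0,0]]]'; python3 -m handwheel '[[[0.032,0,0,0],[0,-0.028,0.0273,0],[0,-0.028,0.0273,0],[0,-0.028,0.0273,0],[0,-0.028,0.0273,0]]]';python3 -m handwheel '[[[0,-0.028,0.0273,0],[0,-0.028,0.0273,0],[0,0,0,0],[0,0,0,0]]]'
python3 - <<'E'
from h import *; from rig import env
o=env.observe(); print(o["q"].round(1),o["position"])
pic=[]
for n in("wrist","side","top"):
    c=env.camera_params(n); p,d=env.get_image(n); W=cloud(p,d,c); M=masks(p); pic.append(p)
    np.savez(n+"3.npz",p=p,d=d,K=c["K"],r=c["rvec"],t=c["tvec"])
    near=np.linalg.norm(W-o["position"],axis=2)<.13
    for k in("blue","white","amber"): print(n,k); blobs(p,W,M[k]&near,.1,.4,20)
    near=np.linalg.norm(W-[.66,.093,.285],axis=2)<.1
    for k in("yellow","red"): print(n,k); blobs(p,W,M[k]&near,.1,.4,20)
cv2.imwrite("pics/w3.png",np.hstack([cv2.resize(x,(400,300)) for x in pic[:2]])[:,:,::-1])
E
```

```text
time_s: 15.85
position: [0.4541, 0.0994, 0.4735]
tool_rot: [[-0.006, 0.697, 0.717], [1.0, 0.005, 0.003], [-0.002, 0.717, -0.697]]
ft_force: [1.1, -0.0, -0.7]
grip_width: 0.0076
time_s: 16.27
position: [0.4533, 0.132, 0.315]
tool_rot: [[-0.012, 0.697, 0.717], [1.0, 0.009, 0.007], [-0.001, 0.717, -0.697]]
ft_force: [1.4, -0.1, -0.8]
grip_width: 0.007
time_s: 16.6
position: [0.4534, 0.1312, 0.2372]
tool_rot: [[-0.01, 0.701, 0.713], [1.0, 0.008, 0.006], [-0.002, 0.713, -0.701]]
ft_force: [0.2, 0.3, -0.3]
grip_width: 0.0075
[  2.5   3.3 115.8  -5.3  15.5   6.4] [0.45342477 0.1312227  0.23717844]
wrist blue
wrist white
37 px [301. 319.] med [0.435 0.141 0.246] zmin/max [0.245 0.247] rect c [434.7 140.8] size 1.6 4.4 ang 21.6
33 px [336. 319.] med [0.443 0.141 0.255] zmin/max [0.254 0.256] rect c [443.2 140.7] size 3.7 2.5 ang 66.3
wrist amber
204 px [318. 214.] med [0.456 0.174 0.233] zmin/max [0.209 0.246] rect c [460.5 173.6] size 40.8 0.7 ang 0.4
wrist yellow
10018 px [579. 294.] med [0.648 0.105 0.304] zmin/max [0.268 0.329] rect c [661.9  95.6] size 81.4 68.7 ang 0.9
wrist red
131 px [517. 290.] med [0.63  0.101 0.27 ] zmin/max [0.261 0.273] rect c [631.9  98.1] size 29.7 9.7 ang 73.2
side blue
side white
side amber
51 px [244. 210.] med [0.446 0.14  0.249] zmin/max [0.246 0.282] rect c [432.4 139. ] size 54.8 33.6 ang 88.3
side yellow
601 px [323. 166.] med [0.648 0.089 0.308] zmin/max [0.285 0.33 ] rect c [648.1  91.3] size 71.0 49.9 ang 90.0
side red
top blue
top white
154 px [290. 292.] med [0.461 0.092 0.24 ] zmin/max [0.21  0.254] rect c [468.2  90.5] size 30.8 46.0 ang 89.4
top amber
245 px [267. 289.] med [0.476 0.153 0.227] zmin/max [0.212 0.253] rect c [467.9 141.2] size 43.0 61.4 ang 1.3
top yellow
1211 px [290. 198.] med [0.656 0.094 0.312] zmin/max [0.287 0.332] rect c [668.   95.5] size 88.9 70.8 ang 1.5
top red
```

View pics/w3.png

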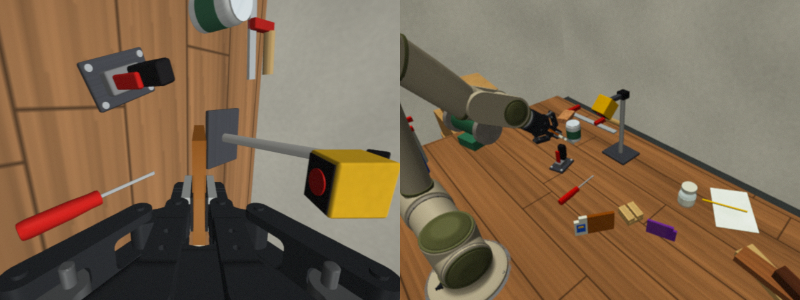

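Run:
```python
from h import *
p,W=load("wrist3.npz"); h=cv2.cvtColor(p,cv2.COLOR_RGB2HSV).astype(int)
m=((h[...,0]<8)|(h[...,0]>170))&(h[...,1]>120)&(h[...,2]>40)&(np.linalg.norm(W-[.64,.093,.265],axis=2)<.06)
Q=W[m]; print(len(Q),(Q.min(0)+Q.max(0))/2,np.ptp(Q,axis=0),Q.mean(0))
u,s,v=np.linalg.svd(Q-Q.mean(0),full_matrices=False); print("normal",v[2])
p,W=load("top3.npz"); h=cv2.cvtColor(p,cv2.COLOR_RGB2HSV).astype(int)
m=(h[...,0]>95)&(h[...,0]<130)&(h[...,1]>60)&(np.linalg.norm(W-[.47,.09,.226],axis=2)<.05)
Q=W[m]; print(len(Q)); 
if len(Q): print((Q.min(0)+Q.max(0))/2,np.ptp(Q,axis=0),Q.mean(0))
```

```text
978 [0.63904941 0.09466014 0.26086881] [0.02527181 0.03485086 0.02607931] [0.63791376 0.09517793 0.26149549]
normal [-0.71966659 -0.00220687 -0.69431631]
46
[0.47473272 0.0913183  0.2293393 ] [0.01928914 0.02116509 0.02138704] [0.4758988  0.09144592 0.22777102]
```

```bash
python3 -m handwheel '[[[0.001,0.015,0.019,0],[0.001,0.015,0.019,0],[0.001,0.015,0.019,0],[0,0,0,0]]]'; python3 -m handwheel '[[[0,0.015,0.0185,0],[0,0.015,0.0185,0],[0,0,0,0],[0,0,0,0],[0,0,0,0]]]';python3 -m handwheel '[[[0,0,0,0],[0,0,0,0],[0,0,0,0]]]'
python3 - <<'E'
from h import *; from rig import env
o=env.observe(); print(o["q"].round(1),o["position"],o["qvel"].round(2)); R=np.array(o["tool_rot"])
win=np.array([.6395,.095,.262]); z=np.array([-.707,-.01,-.707]); y=np.array([-.015,1,0]); x=np.cross(y,z)
f=lambda L:[round(float((L-win)@a)*1000,1) for a in(x,y,z)]
print("nominal label in window",f(o["position"]+R@[-.0415,.004,.0198]),"angle",np.arccos(abs(R[:,1]@z)))
pic=[]
for n in("side","top"):
    c=env.camera_params(n); p,d=env.get_image(n); W=cloud(p,d,c); pic.append(p); h=cv2.cvtColor(p,cv2.COLOR_RGB2HSV).astype(int)
    m=(h[...,0]>95)&(h[...,0]<130)&(h[...,1]>60)&(np.linalg.norm(W-[.595,.093,.22],axis=2)<.06)
    Q=W[m]; print(n,len(Q),Q.mean(0) if len(Q) else "", f(Q.mean(0)) if len(Q) else "")
cv2.imwrite("pics/e1.png",np.hstack([cv2.resize(x[80:380,100:500],(400,300)) for x in pic])[:,:,::-1])
E
```

```text
time_s: 17.08
position: [0.5291, 0.1347, 0.2326]
tool_rot: [[-0.009, 0.695, 0.719], [1.0, 0.008, 0.006], [-0.002, 0.719, -0.695]]
ft_force: [0.4, -0.4, -0.8]
grip_width: 0.0071
time_s: 17.5
position: [0.5716, 0.1353, 0.2263]
tool_rot: [[-0.01, 0.699, 0.715], [1.0, 0.008, 0.006], [-0.002, 0.715, -0.699]]
ft_force: [0.4, 0.1, -0.5]
grip_width: 0.0073
time_s: 17.75
position: [0.5717, 0.1353, 0.2256]
tool_rot: [[-0.01, 0.699, 0.715], [1.0, 0.008, 0.006], [-0.002, 0.715, -0.699]]
ft_force: [-0.2, -0.1, -0.7]
grip_width: 0.0067
[  2.3  15.3 102.3  -4.6  16.7   5.6] [0.57167858 0.13531336 0.22563077] [ 0.07  0.35 -0.26 -0.02 -0.06  0.01]
nominal label in window [2.2, -0.3, 69.1] angle 0.018012644855264142
side 1 [0.5629767  0.12321597 0.25493454] [48.8, 29.4, 58.8]
top 40 [0.59379123 0.09529009 0.21180896] [-3.2, 1.0, 67.8]
```

View pics/e1.png

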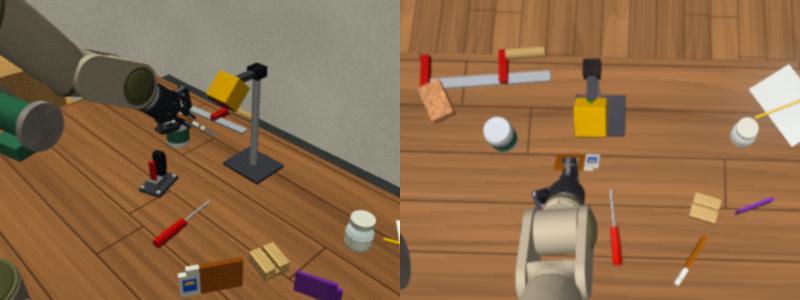

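```bash
python3 -m handwheel '[[[0,0.003,0,0],[0,0.003,0,0],[0,0,0,0],[0,0,0,0],[0,0,0,0]]]'; python3 -m handwheel '[[[0,0,0,0],[0,0,0,0],[0,0,0,0],[0,0,0,0],[0,0,0,0]]]'
python3 - <<'E'
from rig import env
o=env.observe(); print(o["position"],abs(o["qvel"]).max(),o["ft_force"]); print(env.close_job())
E
```

```text
time_s: 18.27
position: [0.5763, 0.1353, 0.2294]
tool_rot: [[-0.01, 0.7, 0.714], [1.0, 0.008, 0.006], [-0.002, 0.714, -0.7]]
ft_force: [-0.2, -0.9, -1.8]
grip_width: 0.007
time_s: 18.68
position: [0.5763, 0.1353, 0.2294]
tool_rot: [[-0.01, 0.7, 0.714], [1.0, 0.008, 0.006], [-0.002, 0.714, -0.7]]
ft_force: [-0.4, 0.6, -0.1]
grip_width: 0.0069
[0.57631331 0.13528252 0.22941878] 0.16448763060570623 [-0.35649295  0.55508609 -0.11334493]
the job is handed in; nothing more can be done
None
```

I squeezed the trigger and let it spring back, drew the amber plate from the rack and presented its label to the reader window. I handed the job in at 18.7 s, still holding the plate. The hand-in gives no verdict.

**Trigger:** I squeezed it between the jaws. The gap stopped near 38 mm and did not give as the force rose, which I took as the stop. After release the side camera showed the trigger back where it started.

**Tilt:** The moves cannot tilt the tool directly. I pushed the outstretched arm against its reach limit, high above the reader, until the tool leaned about 45°.

**Final checks:**

| Check | Result |
|---|---|
| Label off the window's axis | within about 3 mm each way |
| Label distance from the window | about 62 mm, after a final 6 mm step in from the 68–69 mm measured |
| Squareness to the window | about 0.02 rad off |
| Contact force | wrist force about zero, so no sign of contact |
| Steadiness | position unchanged over the last 0.4 s |

- **Grip point:** about 8 mm from the plate's middle, on the amber side.
- **Label position:** hand-pose and top-camera estimates differed by about 5 mm, inside the 15 mm allowed. The side camera could not see the label.
- **Bystanders:** the tin, jar and screwdriver looked undisturbed in the last pictures, but I did not measure them again.
- **Force reading:** 41 N showed briefly at the wrist during a fast stop in free space. I put it down to the arm's own braking.

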